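# Lay the standing timber offcut down in the sawing jig

## Task

The timber block is standing on end in the sawing jig. Tip it over by pushing so that it lies flat in the channel, pointing to the end stop, and push it along until its red end is fully up against the stop, ready to be sawn. Only push it, do not pick it up, and leave the jar, the tape measure and the tin where they stand.

Things in the scene. Friction and masses are not known exactly. Their poses are not given: they have to be found in the camera images.
- jig: Wooden sawing jig fixed to the bench: 300 x 92 mm board, floor 15 mm thick, a dark fence along each long side (12 mm thick, top 35 mm above the bench, 68 mm clear between) and a dark stop across one end; the other end (x = -150 mm) is open. Origin: centre of the underside. x runs along the channel towards the stop (within 0.8 rad of straight away from the robot), z up.
- jig_stop (a point): Centre of the end stop's inner face, on the channel's middle line, 120 mm from the jig's origin along its x, 35 mm above the bench (20 mm above the channel floor); the stop's top is 60 mm above the bench. Axes as the jig's.
- block: Loose pale timber block 40 x 60 x 140 mm (its x, y, z), 0.17 to 0.34 kg, the last 18 mm at +z painted red. Origin: centre of the unpainted end. It starts standing on that end on the channel floor, near the jig's open end, 60 mm side across the channel with 4 mm play each side. Pushed high up towards the stop it tips about its lower edge and falls by itself once leaned about 16 degrees.
- block_center (a point): Middle of the block (70 mm from either end), axes as the block's; 85 mm above the bench while it stands (then 55 to 90 mm on the open-end side of the jig's origin), 35 mm when it lies flat in the channel, top 55 mm above the bench.
- block_red_end (a point): Centre of the block's red end face, axes as the block's. Just tipped, the block leaves roughly 15 to 60 mm of free channel between this and the stop.
- jar: Bystander: glass screw-top jar, green cap, 62 mm across, 85 mm tall; origin under its centre. All three bystanders stand on the bench 150 to 190 mm to the side of the jig's middle line.
- tape: Bystander: yellow tape measure, 68 x 36 x 62 mm; origin under its centre.
- tin: Bystander: small blue and silver tin, 72 mm across, 90 mm tall; origin under its centre.
Mind the look-alikes: they are no part of the job. Of the things like the block, leave any that is green; of the rest the smaller one is meant.

How it is judged:
At the end, for the whole second after the job is handed in: The block lies flat on its broad side on the channel floor (within about 4 degrees, its middle no more than 24 mm above the floor), between the fences, its red end within 5 mm of the stop's face, at rest (angle between block's own z axis and vertical between 1.5 and 1.64 rad and angle between the x axis of block and the z axis of jig, either way round below 0.08 rad and z of block_center in the frame of jig below 0.039 m and x of block_red_end in the frame of jig between 0.115 and 0.124 m and horizontal distance between block_red_end and jig_stop below 0.01 m and linear speed of block below 0.01 m/s); the robot touches nothing.
It fails at once if the block is picked up off the jig instead of being tipped and pushed (height (world z) of block_center above 0.1 m or (angle between block's own z axis and vertical above 0.6 rad and height (world z) of block_center above 0.096 m) or (angle between block's own z axis and vertical above 1 rad and height (world z) of block_center above 0.082 m) or (angle between block's own z axis and vertical above 1.45 rad and height (world z) of block_center above 0.058 m)).
It fails at once if the jar is shifted by more than 25 mm or tipped (distance of jar from where it was at the start of the episode above 0.025 m or angle between jar's own z axis and vertical above 0.3 rad).
It fails at once if the tape is shifted by more than 25 mm or tipped (distance of tape from where it was at the start of the episode above 0.025 m or angle between tape's own z axis and vertical above 0.3 rad).
It fails at once if the tin is shifted by more than 25 mm or tipped (distance of tin from where it was at the start of the episode above 0.025 m or angle between tin's own z axis and vertical above 0.3 rad).
It also fails if it takes over 40 s, if anything falls off the work surface, if the arm or the gripper's body presses on something with over 40 N, if the wrist force passes 120 N, or if a joint passes its speed limit or range.

## Robot

A 6-joint arm with a two-finger parallel gripper is mounted at the origin on the work surface. World frame = base frame: x ahead of the robot, y to its left, z up, the work surface at z = 0. Lengths are in m, angles in rad, forces in N, time in s.
With the tool pointing down it reaches from about 0.35 to 0.975 m from the base axis. Payload 4.9 kg.
Tool frame: the origin (TCP) lies at the very end of the fingers, on their centre line; the grasp point (between the pads) lies 19 mm behind it (manip.tcp_to_grasp is the distance from the TCP to the grasp point, in m); z points along the fingers, y is the direction in which the jaws open and shut (so a half turn about z gives the same grasp; the last joint's range is limited). The gripper opens to 85 mm and grips with 20 to 120 N. Pads are 22 mm wide; open, the fingers measure 114 mm over their backs; the gripper's body (76 mm by 85 mm) begins 54 mm behind the grasp point. The pads swing forward as they close: fully open they stand 13 mm farther back than shut.
Start: joints at [1.137, 0.053, 1.613, -0, 1.476, -0.119], TCP at [0.194, 0.594, 0.231] pointing down, gripper open.
Joint ranges: [-3.01, 3.01], [-1.01, 2.22], [0.06, 2.58], [-1.02, 4.17], [0.09, 2.62], [-3.14, 3.14]. Speed limits (rad/s): [2.57, 2.57, 3.14, 3.14, 3.14, 3.14].

## Interface

Orientations are given as a unit quaternion [w, x, y, z].
In Python, from plant import sensors, cams, job, finder, manip gives the robot as it stands.
- The arm moves only by the shell command python3 -m pendant 'ROWS'. ROWS is JSON, a list of rows, each an object of numbers: "wx", "wy", "wz": the turn, a rotation vector about the tool's x, y, z in degrees; "dx", "dy", "dz": the shift along the tool's x, y, z in m; "hand": the gripper's target within -1 to 1 (fully open at 1, half-way at 0, shut at -1). A call has 1 to 20 rows; each row is the pose to reach, as a shift and turn from the pose commanded when the call began, along the tool's axes at that moment; what a row does not reach only later rows make up. A row lasts 1/12 s, in which the tool goes at most 41.7 mm and 7.16 degrees, less where a joint would pass 70% of its speed; a pose out of reach is approached as far as the arm can. A call with a gripper value outside its range is refused whole. The fingers move at their own pace and stop on an object; the grip force is fixed at half the most. Time passes only in rows, so rows that repeat a pose let the fingers close. It gives the time, the measured TCP pose, the force and the opening at its end, in the units of the state.
- sensors.state(): the state, without advancing time (a new reading comes with each control period).
- cams.grab_frame(name): name is "side" or "top" or "wrist"; returns (picture, depth): 420x560x3 uint8, red, green, blue; 420x560 float32, m along the optical axis (not along the pixel's ray), 0 where there is no reading.
- cams.calibration(name): a dict with "fov_y" (degrees; the focal length in pixels is half the picture's height over the tangent of half this angle, whatever the lens; pixels are square), "cx", "cy" (the principal point, pixels), "k1" (the pictures are not rectified: a ray, as slopes to the right and down, at radius r is drawn at 1 + k1 r^2 times it, then the intrinsics apply), "pose" (4x4, takes a point from camera to world coordinates); the wrist camera has in their place "hand_eye" (4x4, takes a point from camera to tool coordinates, whose origin is the TCP and whose axes are the flange's). Camera axes: x right, y down, z forward; pixel columns grow to the right and rows downward; lengths in m; the calibration is good to about 2 mm. A picture is of the moment at which its call begins: read the wrist's pose just before it. calibration takes no time and is no camera call.
- job.job_done(): hands the job in, once; it reports no verdict.
Trained networks look in the newest picture that a camera, given by its name, has taken for a name from the list of things; names that differ only in an ending like _2 or _b are one class to them, and where a whole thing is asked for, a point or a joint stands for the part that bears it (a point fixed in the world has none). Each returns a list of dicts, best first, with "score" (0 to 1); they miss things now and then, are a little off and sometimes report something else, mostly with a low value. They report only what shows in the picture. A call takes as long as a camera call. They do not tell look-alikes from the thing itself.
- finder.look_for(camera, thing): "position" ([x, y, z] in m, in world coordinates, good to about 4 mm: the middle of the surface that is visible of it).
The state is a dict: "time": time; "joint_pos": joint angles; "joint_vel": joint speeds; "joint_efforts": joint torques, N m; "tool_pos": TCP position; "tool_rot": TCP orientation; "contact_force": force on the tool from outside, world axes, zero at the start; "ft_torque": the same for the moment, N m; "gripper_width": opening from 0.0 (shut) to 1.0 (fully open).
Only numpy, scipy, OpenCV 4.12 (cv2) and the standard library are available. Lean on these libraries where they do the work, as an engineer would, in place of code of your own. Each camera call takes 0.05 s, during which the arm holds its last target. There are 200 camera calls.

## Working session

There is one attempt and no reset: what is moved stays moved. The work goes in short steps, Python scripts to look and compute and a shell command to move; the robot and the scene stay as the last step left them, time stands still between calls to the robot, and variables do not carry over. Pictures are saved under pics/ and viewed, about 8 in all and at most 12, crops included, and the job is handed in when it is done.

```bash
mkdir -p pics; cat > h.py <<'E'
import numpy as np, cv2
from plant import sensors, cams, job, finder, manip
def cal(n):
    c=cams.calibration(n); f=210/np.tan(np.radians(c["fov_y"])/2); return c,f
def cloud(n,d):
    c,f=cal(n); K=np.array([[f,0,c["cx"]],[0,f,c["cy"]],[0,0,1.]])
    v,u=np.mgrid[0:420,0:560]; p=np.stack([u.ravel(),v.ravel()],1).astype(float)[:,None]
    s=cv2.undistortPoints(p,K,np.array([c["k1"],0,0,0.]))[:,0]
    P=np.c_[s,np.ones(len(s))]*d.reshape(-1,1)
    T=np.array(c["pose"]); return (P@T[:3,:3].T+T[:3,3]).reshape(420,560,3)
E
python3 - <<'E'
from h import *
for n in ("top","side"):
    im,d=cams.grab_frame(n); np.savez(f"{n}0.npz",im=im,d=d)
    cv2.imwrite(f"pics/{n}0.png",im[...,::-1])
    for t in ("block","jig","jar","tape","tin"):
        print(n,t,[(np.round(r["position"],3).tolist(),round(r["score"],2)) for r in finder.look_for(n,t)])
print(sensors.state())
E
```

```text
top block [([0.471, 0.15, 0.194], 0.78), ([0.423, -0.193, 0.142], 0.76), ([0.538, -0.055, 0.156], 0.59)]
top jig [([0.606, -0.043, 0.015], 0.63)]
top jar [([0.573, -0.231, 0.088], 0.83)]
top tape [([0.717, -0.185, 0.068], 0.68)]
top tin [([0.622, 0.136, 0.094], 0.69)]
side block [([0.413, -0.221, 0.1], 0.81), ([0.53, -0.084, 0.111], 0.59)]
side jig [([0.608, -0.054, 0.018], 0.72)]
side jar [([0.568, -0.256, 0.063], 0.82)]
side tape [([0.713, -0.204, 0.049], 0.74), ([0.607, -0.051, 0.023], 0.21)]
side tin [([0.623, 0.11, 0.068], 0.7)]
{'time': 0.6, 'joint_pos': array([ 1.13701195e+00,  5.26757616e-02,  1.61285413e+00, -4.24734152e-06,
        1.47600336e+00, -1.19031537e-01]), 'joint_vel': array([ 0.00036908, -0.00033771, -0.00033233, -0.00099985,  0.00192707,
        0.00189228]), 'joint_efforts': array([ 4.47393850e-04, -3.93414938e+01, -3.70229709e+01, -1.38075020e-04,
        6.90875422e-04, -1.00308097e-05]), 'tool_pos': array([0.1935079 , 0.59428924, 0.23134605]), 'tool_rot': array([1.01397411e-05, 1.56727395e-01, 9.87641900e-01, 2.79980404e-05]), 'contact_force': array([-0.31265602,  0.23373755,  0.10121002]), 'ft_torque': array([0.01825748, 0.0327461 , 0.02571333]), 'gripper_width': 1.002838332116613}
```

View pics/top0.png

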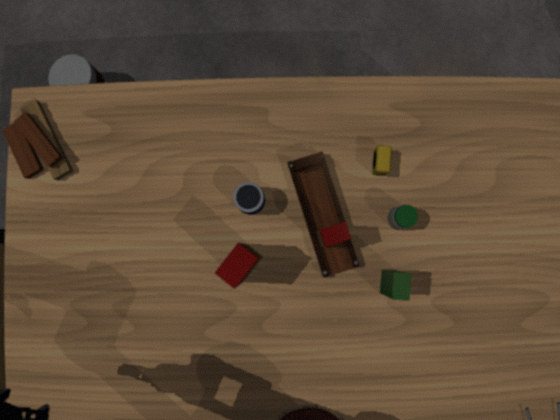

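View pics/side0.png

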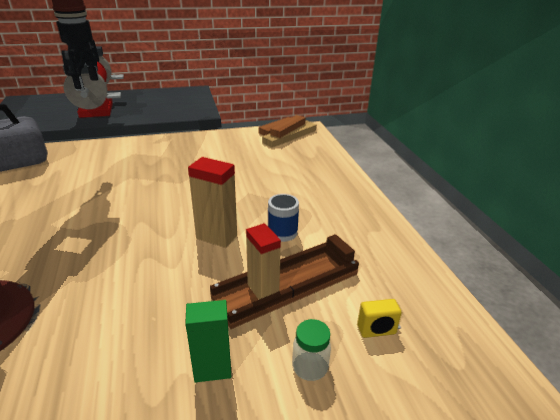

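The look-alikes in the top view are a tall red-topped block at (238,265), a green block at (397,285), and the small red-topped block standing in the jig at (335,234). The smaller non-green one is in the jig, so that is my choice. The side view agrees: (263,240), versus the large one at (212,170). The stop is at the far end, top (306,160).

```bash
python3 - <<'E'
from h import *
for n in ("top","side"):
    z=np.load(n+"0.npz"); im,d=z["im"],z["d"]; W=cloud(n,d)
    hsv=cv2.cvtColor(im,cv2.COLOR_RGB2HSV); H,S,V=cv2.split(hsv)
    near=(abs(W[...,0]-.6)<.25)&(abs(W[...,1]+.05)<.13)&(d>0)
    red=near&((H<6)|(H>174))&(S>200)&(W[...,2]>.13)&(W[...,2]<.18)&(W[...,0]<.6)
    P=W[red]; r=cv2.minAreaRect((P[:,:2]*1000).astype(np.float32))
    print(n,"red",red.sum(),P.mean(0).round(4),r,np.percentile(P[:,2],[10,50,90]).round(3))
    # fences + floor: dark/raised pixels
    j=near&(W[...,2]>.008)&(W[...,2]<.045)&(W[...,0]>.45)
    nb,lab,st,ce=cv2.connectedComponentsWithStats(j.astype(np.uint8)); k=1+st[1:,4].argmax()
    Q=W[lab==k]; print("jig",len(Q),cv2.minAreaRect((Q[:,:2]*1000).astype(np.float32)), np.percentile(Q[:,2],[5,50,95]).round(3))
    s=near&(W[...,2]>.05)&(W[...,2]<.07)&(W[...,0]>.66); print("stop",s.sum(),W[s].mean(0).round(3))
    if n=="side": c=im[200:330,200:370]
    else: c=im[140:290,280:370]
    cv2.imwrite(f"pics/{n}c.png",cv2.resize(c[...,::-1],None,fx=4,fy=4))
E
```

```text
top red 409 [ 0.5357 -0.0563  0.1556] ((536.4737548828125, -58.25061798095703), (39.89540100097656, 58.1522331237793), 15.739514350891113) [0.153 0.156 0.158]
jig 3633 ((590.8944702148438, -42.87828063964844), (300.6170959472656, 93.0827407836914), 16.389585494995117) [0.012 0.017 0.037]
stop 397 [ 0.718 -0.049  0.06 ]
side red 629 [ 0.5338 -0.0679  0.1518] ((534.9719848632812, -61.56550216674805), (41.308231353759766, 61.889686584472656), 15.271246910095215) [0.144 0.154 0.155]
jig 4781 ((589.2342529296875, -43.89215087890625), (300.5018310546875, 94.96075439453125), 16.2347412109375) [0.012 0.02  0.036]
stop 350 [ 0.713 -0.031  0.057]
```

View pics/topc.png

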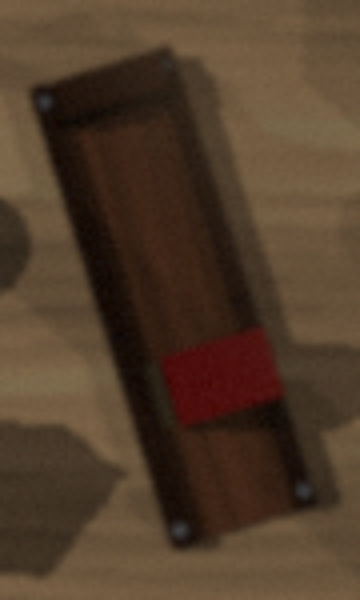

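The crop shows the small red-topped block across the dark-fenced channel, with the stop at the far end. Jig: centre ≈ (0.590, -0.043), yaw 16.3°. The block sits at jig x ≈ -56 mm. First I lift, shut the gripper and travel over to a point behind the block.

```bash
python3 -m pendant '[{"dz":-0.04,"hand":-1},{"dz":-0.08,"hand":-1},{"dx":-0.471,"dy":-0.554,"dz":-0.08,"wz":-34.3,"hand":-1},{"dx":-0.471,"dy":-0.554,"dz":-0.08,"wz":-34.3,"hand":-1},{"dx":-0.471,"dy":-0.554,"dz":-0.08,"wz":-34.3,"hand":-1},{"dx":-0.471,"dy":-0.554,"dz":-0.08,"wz":-34.3,"hand":-1},{"dx":-0.471,"dy":-0.554,"dz":-0.08,"wz":-34.3,"hand":-1},{"dx":-0.471,"dy":-0.554,"dz":-0.08,"wz":-34.3,"hand":-1},{"dx":-0.471,"dy":-0.554,"dz":-0.08,"wz":-34.3,"hand":-1},{"dx":-0.471,"dy":-0.554,"dz":-0.08,"wz":-34.3,"hand":-1},{"dx":-0.471,"dy":-0.554,"dz":-0.08,"wz":-34.3,"hand":-1},{"dx":-0.471,"dy":-0.554,"dz":-0.08,"wz":-34.3,"hand":-1},{"dx":-0.471,"dy":-0.554,"dz":-0.08,"wz":-34.3,"hand":-1},{"dx":-0.471,"dy":-0.554,"dz":-0.08,"wz":-34.3,"hand":-1},{"dx":-0.471,"dy":-0.554,"dz":-0.08,"wz":-34.3,"hand":-1},{"dx":-0.471,"dy":-0.554,"dz":-0.08,"wz":-34.3,"hand":-1},{"dx":-0.471,"dy":-0.554,"dz":-0.08,"wz":-34.3,"hand":-1},{"dx":-0.471,"dy":-0.554,"dz":-0.08,"wz":-34.3,"hand":-1},{"dx":-0.471,"dy":-0.554,"dz":-0.08,"wz":-34.3,"hand":-1},{"dx":-0.471,"dy":-0.554,"dz":-0.08,"wz":-34.3,"hand":-1}]'
cat >> h.py <<'E'
from scipy.spatial.transform import Rotation as Ro
def jigtcp():
    s=sensors.state(); q=s["tool_rot"]; R=Ro.from_quat(np.r_[q[1:],q[0]]).as_matrix()
    a=np.radians(16.3); u=np.array([np.cos(a),np.sin(a)]); v=np.array([-u[1],u[0]])
    d=s["tool_pos"][:2]-[.590,-.0433]
    print("t",s["time"],"jig x,y,z",(d@u).round(4),(d@v).round(4),s["tool_pos"][2].round(4),"tool x deg from jig",(np.degrees(np.arctan2(R[1,0],R[0,0]))-16.3).round(2),"zaxis",R[:,2].round(3),"F",s["contact_force"].round(1))
E
python3 -c "
from h import *
jigtcp(); print(cams.calibration('wrist'))"
```

```text
t 0.6 jig x,y,z -0.2016 0.7232 0.2313 tool x deg from jig 145.67 zaxis [ 0.  0. -1.] F [-0.3  0.2  0.1]
{'fov_y': 59.64343954471128, 'cx': 281.87948249867196, 'cy': 200.38616565064365, 'k1': -0.05863815211053941, 'hand_eye': array([[-9.64284298e-04, -9.47461246e-01, -3.19869124e-01,
         8.18573678e-02],
       [ 9.99999519e-01, -8.55907641e-04, -4.79397672e-04,
         1.06907892e-03],
       [ 1.80432288e-04, -3.19869433e-01,  9.47461616e-01,
        -1.42524838e-01],
       [ 0.00000000e+00,  0.00000000e+00,  0.00000000e+00,
         1.00000000e+00]])}invalid input
```

```bash
python3 -m pendant '[{"wx":0,"wy":0,"wz":0,"dx":0,"dy":0,"dz":-0.04,"hand":-1},{"wx":0,"wy":0,"wz":0,"dx":0,"dy":0,"dz":-0.08,"hand":-1}]'; python3 -c "
from h import *
jigtcp()"; python3 -m pendant --help | head -30
```

```text
time: 0.77
tool_pos: [0.1927, 0.5925, 0.3078]
tool_rot: [-0.001, 0.157, 0.988, -0.004]
contact_force: [0.3, 1.0, 0.3]
gripper_width: 0.745
t 0.7667 jig x,y,z -0.2029 0.7217 0.3078 tool x deg from jig 145.66 zaxis [-0.004 -0.008 -1.   ] F [0.3 1.  0.3]invalid input: not JSON, or not a number
```

All keys are needed in every row.

```bash
python3 -m pendant '[{"wx":0,"wy":0,"wz":-34.3,"dx":-0.471,"dy":-0.554,"dz":0,"hand":-1},{"wx":0,"wy":0,"wz":-34.3,"dx":-0.471,"dy":-0.554,"dz":0,"hand":-1},{"wx":0,"wy":0,"wz":-34.3,"dx":-0.471,"dy":-0.554,"dz":0,"hand":-1},{"wx":0,"wy":0,"wz":-34.3,"dx":-0.471,"dy":-0.554,"dz":0,"hand":-1},{"wx":0,"wy":0,"wz":-34.3,"dx":-0.471,"dy":-0.554,"dz":0,"hand":-1},{"wx":0,"wy":0,"wz":-34.3,"dx":-0.471,"dy":-0.554,"dz":0,"hand":-1},{"wx":0,"wy":0,"wz":-34.3,"dx":-0.471,"dy":-0.554,"dz":0,"hand":-1},{"wx":0,"wy":0,"wz":-34.3,"dx":-0.471,"dy":-0.554,"dz":0,"hand":-1},{"wx":0,"wy":0,"wz":-34.3,"dx":-0.471,"dy":-0.554,"dz":0,"hand":-1},{"wx":0,"wy":0,"wz":-34.3,"dx":-0.471,"dy":-0.554,"dz":0,"hand":-1},{"wx":0,"wy":0,"wz":-34.3,"dx":-0.471,"dy":-0.554,"dz":0,"hand":-1},{"wx":0,"wy":0,"wz":-34.3,"dx":-0.471,"dy":-0.554,"dz":0,"hand":-1},{"wx":0,"wy":0,"wz":-34.3,"dx":-0.471,"dy":-0.554,"dz":0,"hand":-1},{"wx":0,"wy":0,"wz":-34.3,"dx":-0.471,"dy":-0.554,"dz":0,"hand":-1},{"wx":0,"wy":0,"wz":-34.3,"dx":-0.471,"dy":-0.554,"dz":0,"hand":-1},{"wx":0,"wy":0,"wz":-34.3,"dx":-0.471,"dy":-0.554,"dz":0,"hand":-1},{"wx":0,"wy":0,"wz":-34.3,"dx":-0.471,"dy":-0.554,"dz":0,"hand":-1},{"wx":0,"wy":0,"wz":-34.3,"dx":-0.471,"dy":-0.554,"dz":0,"hand":-1},{"wx":0,"wy":0,"wz":-34.3,"dx":-0.471,"dy":-0.554,"dz":0,"hand":-1},{"wx":0,"wy":0,"wz":-34.3,"dx":-0.471,"dy":-0.554,"dz":0,"hand":-1}]'; python3 -c "
from h import *
jigtcp()"
```

```text
time: 2.43
tool_pos: [0.4698, -0.0792, 0.3111]
tool_rot: [-0.0, -0.14, 0.99, 0.0]
contact_force: [0.1, 0.9, 0.3]
gripper_width: 0.001
t 2.4333 jig x,y,z -0.1254 -0.0007 0.3111 tool x deg from jig -180.17 zaxis [-0.001  0.001 -1.   ] F [0.1 0.9 0.3]
```

```bash
python3 -m pendant '[{"wx":0,"wy":0,"wz":0,"dx":0,"dy":0,"dz":0.186,"hand":-1},{"wx":0,"wy":0,"wz":0,"dx":0,"dy":0,"dz":0.186,"hand":-1},{"wx":0,"wy":0,"wz":0,"dx":0,"dy":0,"dz":0.186,"hand":-1},{"wx":0,"wy":0,"wz":0,"dx":0,"dy":0,"dz":0.186,"hand":-1},{"wx":0,"wy":0,"wz":0,"dx":0,"dy":0,"dz":0.186,"hand":-1},{"wx":0,"wy":0,"wz":0,"dx":0,"dy":0,"dz":0.186,"hand":-1},{"wx":0,"wy":0,"wz":0,"dx":0,"dy":0,"dz":0.186,"hand":-1}]'; python3 -c "
from h import *
jigtcp()
im,d=cams.grab_frame('side'); cv2.imwrite('pics/side1.png',im[...,::-1])"
```

```text
time: 3.02
tool_pos: [0.4691, -0.077, 0.1249]
tool_rot: [-0.001, -0.142, 0.99, 0.001]
contact_force: [-0.0, -0.7, 1.3]
gripper_width: 0.003
t 3.0167 jig x,y,z -0.1255 0.0016 0.1249 tool x deg from jig -179.94 zaxis [-0.002  0.001 -1.   ] F [-0.  -0.7  1.3]
```

View pics/side1.png

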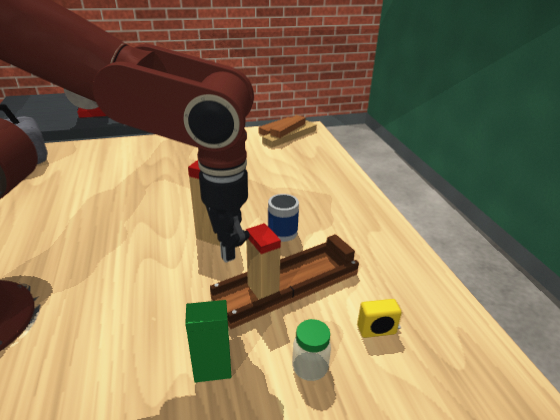

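The fingers, at (228,252), hang just behind the block's upper part. All clear, so I push slowly towards the stop.

```bash
python3 -m pendant '[{"wx":0,"wy":0,"wz":0,"dx":-0.015,"dy":0,"dz":0,"hand":-1},{"wx":0,"wy":0,"wz":0,"dx":-0.030,"dy":0,"dz":0,"hand":-1},{"wx":0,"wy":0,"wz":0,"dx":-0.035,"dy":0,"dz":0,"hand":-1},{"wx":0,"wy":0,"wz":0,"dx":-0.039,"dy":0,"dz":0,"hand":-1},{"wx":0,"wy":0,"wz":0,"dx":-0.043,"dy":0,"dz":0,"hand":-1},{"wx":0,"wy":0,"wz":0,"dx":-0.047,"dy":0,"dz":0,"hand":-1},{"wx":0,"wy":0,"wz":0,"dx":-0.051,"dy":0,"dz":0,"hand":-1},{"wx":0,"wy":0,"wz":0,"dx":-0.055,"dy":0,"dz":0,"hand":-1},{"wx":0,"wy":0,"wz":0,"dx":-0.059,"dy":0,"dz":0,"hand":-1},{"wx":0,"wy":0,"wz":0,"dx":-0.063,"dy":0,"dz":0,"hand":-1}]'; python3 -c "
from h import *
jigtcp()
im,d=cams.grab_frame('side'); cv2.imwrite('pics/side2.png',im[180:330,180:380,::-1].repeat(3,0).repeat(3,1))"
```

```text
time: 3.9
tool_pos: [0.5306, -0.0606, 0.1252]
tool_rot: [-0.0, -0.141, 0.99, 0.0]
contact_force: [-0.7, 0.7, 0.1]
gripper_width: 0.003
t 3.9 jig x,y,z -0.0619 0.0 0.1252 tool x deg from jig -180.05 zaxis [-0.  0. -1.] F [-0.7  0.7  0.1]
```

View pics/side2.png

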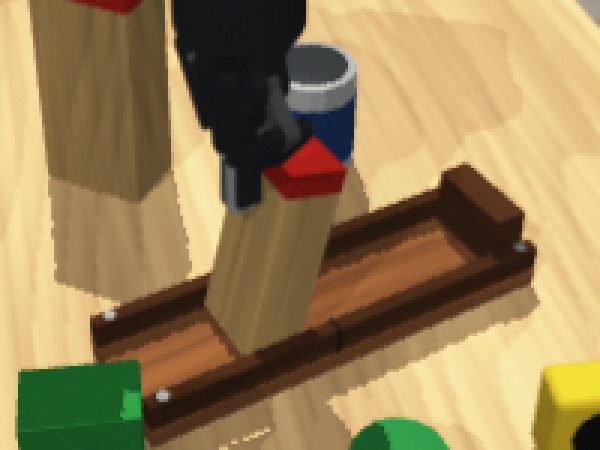

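The block leans about 13° towards the stop, base in place. I keep pushing and then hold while it falls.

```bash
python3 -m pendant '[{"wx":0,"wy":0,"wz":0,"dx":-0.004,"dy":0,"dz":0,"hand":-1},{"wx":0,"wy":0,"wz":0,"dx":-0.008,"dy":0,"dz":0,"hand":-1},{"wx":0,"wy":0,"wz":0,"dx":-0.012,"dy":0,"dz":0,"hand":-1},{"wx":0,"wy":0,"wz":0,"dx":-0.016,"dy":0,"dz":0,"hand":-1},{"wx":0,"wy":0,"wz":0,"dx":-0.020,"dy":0,"dz":0,"hand":-1},{"wx":0,"wy":0,"wz":0,"dx":-0.020,"dy":0,"dz":0,"hand":-1},{"wx":0,"wy":0,"wz":0,"dx":-0.020,"dy":0,"dz":0,"hand":-1},{"wx":0,"wy":0,"wz":0,"dx":-0.020,"dy":0,"dz":0,"hand":-1},{"wx":0,"wy":0,"wz":0,"dx":-0.020,"dy":0,"dz":0,"hand":-1},{"wx":0,"wy":0,"wz":0,"dx":-0.020,"dy":0,"dz":0,"hand":-1},{"wx":0,"wy":0,"wz":0,"dx":-0.020,"dy":0,"dz":0,"hand":-1}]'; python3 -c "
from h import *
jigtcp()
im,d=cams.grab_frame('side'); np.savez('side3.npz',im=im,d=d);cv2.imwrite('pics/side3.png',im[180:330,180:380,::-1].repeat(3,0).repeat(3,1))"
```

```text
time: 4.87
tool_pos: [0.5494, -0.0551, 0.1253]
tool_rot: [-0.0, -0.141, 0.99, 0.0]
contact_force: [-0.6, -0.0, -0.7]
gripper_width: -0.005
t 4.8667 jig x,y,z -0.0423 0.0001 0.1253 tool x deg from jig -180.04 zaxis [-0.  0. -1.] F [-0.6 -0.  -0.7]
```

View pics/side3.png

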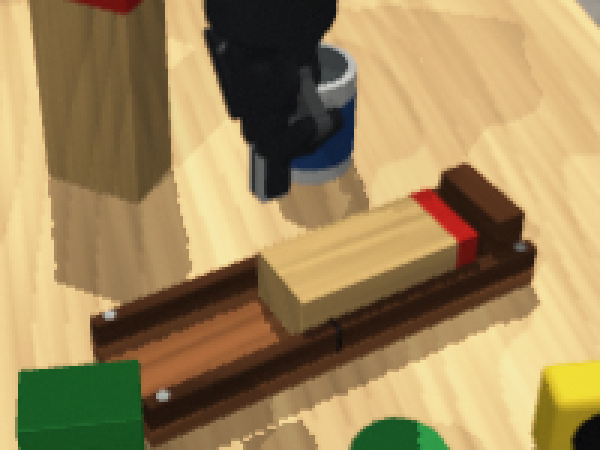

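Flat in the channel, with a gap of about 10–15 mm to the stop at (470,235). I back off, lower behind the tail and push at mid-height.

```bash
python3 -m pendant '[{"wx":0,"wy":0,"wz":0,"dx":0.03,"dy":0,"dz":0,"hand":-1},{"wx":0,"wy":0,"wz":0,"dx":0.053,"dy":0,"dz":0,"hand":-1},{"wx":0,"wy":0,"wz":0,"dx":0.053,"dy":0,"dz":0.03,"hand":-1},{"wx":0,"wy":0,"wz":0,"dx":0.053,"dy":0,"dz":0.06,"hand":-1},{"wx":0,"wy":0,"wz":0,"dx":0.053,"dy":0,"dz":0.091,"hand":-1},{"wx":0,"wy":0,"wz":0,"dx":0.053,"dy":0,"dz":0.091,"hand":-1}]'; python3 - <<'E'
from h import *
jigtcp()
z=np.load("side3.npz"); im,d=z["im"],z["d"]; W=cloud("side",d)
a=np.radians(16.3); u=np.array([np.cos(a),np.sin(a)]); v=np.array([-u[1],u[0]])
D=W[...,:2]-[.590,-.0433]; X=D@u; Y=D@v; Z=W[...,2]
m=(Z>.05)&(Z<.058)&(abs(Y)<.026)&(X>-.1)&(X<.12)&(d>0)
print(m.sum(),X[m].min(),np.percentile(X[m],[1,99]),Y[m].min(),Y[m].max(),Z[m].mean())
H,S,V=cv2.split(cv2.cvtColor(im,cv2.COLOR_RGB2HSV)); r=m&((H<6)|(H>174))&(S>180)
print("red",np.percentile(X[r],[1,99]))
E
```

```text
time: 5.42
tool_pos: [0.4934, -0.0686, 0.0282]
tool_rot: [-0.005, -0.141, 0.99, 0.002]
contact_force: [-0.6, 0.2, -0.8]
gripper_width: -0.0
t 5.4167 jig x,y,z -0.0998 0.0028 0.0282 tool x deg from jig -180.06 zaxis [-0.011  0.003 -1.   ] F [-0.6  0.2 -0.8]
1193 -0.036829790308052 [-0.03558544  0.11935764] -0.025984986847293678 0.025948804432046578 0.05377127079723974
red [0.08862459 0.10379304]
```

Tail is at jig x -36 mm, red end at 104 mm, so 16 mm to go. Contact comes at about 48 mm of travel, the end at about 64 mm.

```bash
python3 -m pendant '[{"wx":0,"wy":0,"wz":0,"dx":-0.02,"dy":0,"dz":0,"hand":-1},{"wx":0,"wy":0,"wz":0,"dx":-0.040,"dy":0,"dz":0,"hand":-1},{"wx":0,"wy":0,"wz":0,"dx":-0.044,"dy":0,"dz":0,"hand":-1},{"wx":0,"wy":0,"wz":0,"dx":-0.047,"dy":0,"dz":0,"hand":-1},{"wx":0,"wy":0,"wz":0,"dx":-0.050,"dy":0,"dz":0,"hand":-1},{"wx":0,"wy":0,"wz":0,"dx":-0.053,"dy":0,"dz":0,"hand":-1},{"wx":0,"wy":0,"wz":0,"dx":-0.056,"dy":0,"dz":0,"hand":-1},{"wx":0,"wy":0,"wz":0,"dx":-0.059,"dy":0,"dz":0,"hand":-1},{"wx":0,"wy":0,"wz":0,"dx":-0.061,"dy":0,"dz":0,"hand":-1},{"wx":0,"wy":0,"wz":0,"dx":-0.061,"dy":0,"dz":0,"hand":-1}]'; python3 -c "
from h import *
jigtcp()"
```

```text
time: 6.25
tool_pos: [0.5575, -0.0528, 0.0343]
tool_rot: [0.0, -0.141, 0.99, 0.0]
contact_force: [0.2, 0.4, -0.2]
gripper_width: -0.002
t 6.25 jig x,y,z -0.0339 0.0 0.0343 tool x deg from jig -180.04 zaxis [ 0.  0. -1.] F [ 0.2  0.4 -0.2]
```

Now small steps until the force shows the stop.

```bash
python3 -m pendant '[{"wx":0,"wy":0,"wz":0,"dx":-0.001,"dy":0,"dz":0,"hand":-1},{"wx":0,"wy":0,"wz":0,"dx":-0.002,"dy":0,"dz":0,"hand":-1},{"wx":0,"wy":0,"wz":0,"dx":-0.002,"dy":0,"dz":0,"hand":-1}]';python3 -m pendant '[{"wx":0,"wy":0,"wz":0,"dx":-0.001,"dy":0,"dz":0,"hand":-1},{"wx":0,"wy":0,"wz":0,"dx":-0.001,"dy":0,"dz":0,"hand":-1}]'; python3 -c "
from h import *
jigtcp()"
```

```text
time: 6.5
tool_pos: [0.5592, -0.0523, 0.0342]
tool_rot: [0.0, -0.141, 0.99, 0.0]
contact_force: [-1.3, -0.4, 0.9]
gripper_width: -0.002
time: 6.67
tool_pos: [0.5602, -0.052, 0.0342]
tool_rot: [0.0, -0.141, 0.99, 0.0]
contact_force: [-0.9, -0.6, 0.9]
gripper_width: -0.001
t 6.6667 jig x,y,z -0.0311 0.0001 0.0342 tool x deg from jig -180.04 zaxis [ 0.  0. -1.] F [-0.9 -0.6  0.9]
```

```bash
for i in 1 2 3; do :; done; python3 -m pendant '[{"wx":0,"wy":0,"wz":0,"dx":-0.001,"dy":0,"dz":0,"hand":-1},{"wx":0,"wy":0,"wz":0,"dx":-0.001,"dy":0,"dz":0,"hand":-1}]'; python3 -m pendant '[{"wx":0,"wy":0,"wz":0,"dx":-0.001,"dy":0,"dz":0,"hand":-1},{"wx":0,"wy":0,"wz":0,"dx":-0.001,"dy":0,"dz":0,"hand":-1}]'; python3 -c "
from h import *
jigtcp()
im,d=cams.grab_frame('side'); np.savez('side4.npz',im=im,d=d);cv2.imwrite('pics/side4.png',im[180:330,180:380,::-1].repeat(3,0).repeat(3,1))"
```

```text
time: 6.83
tool_pos: [0.5602, -0.0519, 0.0342]
tool_rot: [-0.001, -0.142, 0.99, -0.0]
contact_force: [-5.4, -2.1, 3.5]
gripper_width: -0.001
time: 7.0
tool_pos: [0.5602, -0.0519, 0.0342]
tool_rot: [-0.003, -0.142, 0.99, -0.0]
contact_force: [-7.7, -1.8, 6.8]
gripper_width: 0.001
t 7.0 jig x,y,z -0.031 0.0001 0.0342 tool x deg from jig -180.01 zaxis [-0.005 -0.001 -1.   ] F [-7.7 -1.8  6.8]
```

View pics/side4.png

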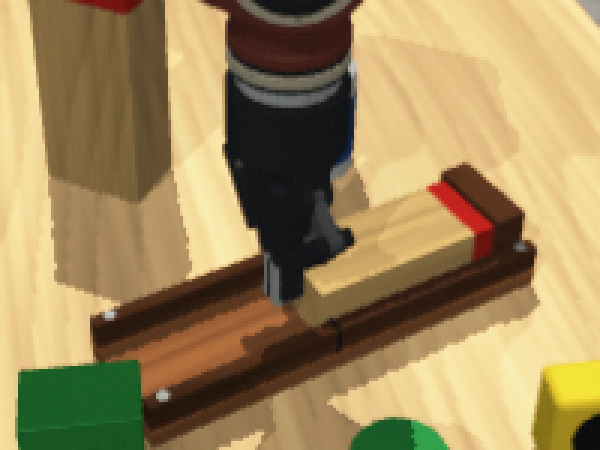

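The red end is against the stop at (490,230). The TCP has halted while the force climbs, as it would at the stop. I back off, rise and check.

```bash
python3 -m pendant '[{"wx":0,"wy":0,"wz":0,"dx":0.01,"dy":0,"dz":0,"hand":-1},{"wx":0,"wy":0,"wz":0,"dx":0.04,"dy":0,"dz":0,"hand":-1},{"wx":0,"wy":0,"wz":0,"dx":0.06,"dy":0,"dz":0,"hand":-1},{"wx":0,"wy":0,"wz":0,"dx":0.06,"dy":0,"dz":-0.1,"hand":-1},{"wx":0,"wy":0,"wz":0,"dx":0.06,"dy":0,"dz":-0.1,"hand":-1},{"wx":0,"wy":0,"wz":0,"dx":0.06,"dy":0,"dz":-0.1,"hand":-1},{"wx":0,"wy":0,"wz":0,"dx":0.06,"dy":0,"dz":-0.1,"hand":-1}]'; python3 - <<'E'
from h import *
jigtcp()
im,d=cams.grab_frame('side');cv2.imwrite('pics/side5.png',im[180:330,180:380,::-1].repeat(3,0).repeat(3,1))
W=cloud("side",d)
a=np.radians(16.3); u=np.array([np.cos(a),np.sin(a)]); v=np.array([-u[1],u[0]])
D=W[...,:2]-[.590,-.0433]; X=D@u; Y=D@v; Z=W[...,2]
m=(Z>.047)&(Z<.062)&(abs(Y)<.026)&(X>-.1)&(X<.11)&(d>0)
print(X[m].min(),np.percentile(X[m],1)); A=np.c_[X[m],Y[m],np.ones(m.sum())]; print("plane slopes",np.linalg.lstsq(A,Z[m],rcond=None)[0])
H,S,V=cv2.split(cv2.cvtColor(im,cv2.COLOR_RGB2HSV)); r=(Z>.047)&(abs(Y)<.03)&((H<6)|(H>174))&(S>180)&(X>.05)&(X<.14)
print("red",np.percentile(X[r],[1,99]))
for t in ("jar","tape","tin"): print(t,[np.round(q["position"],3).tolist() for q in finder.look_for("side",t)])
E
```

```text
time: 7.63
tool_pos: [0.508, -0.0693, 0.1406]
tool_rot: [0.006, -0.141, 0.99, -0.002]
contact_force: [-0.6, 0.5, 1.0]
gripper_width: 0.004
t 7.6333 jig x,y,z -0.086 -0.0019 0.1406 tool x deg from jig -180.04 zaxis [ 0.012 -0.003 -1.   ] F [-0.6  0.5  1. ]
-0.022324966476721345 -0.021481878132441172
plane slopes [0.00516956 0.00113869 0.05343573]
red [0.10370258 0.12008468]
jar [[0.57, -0.257, 0.061]]
tape []
tin [[0.626, 0.109, 0.062]]
```

View pics/side5.png

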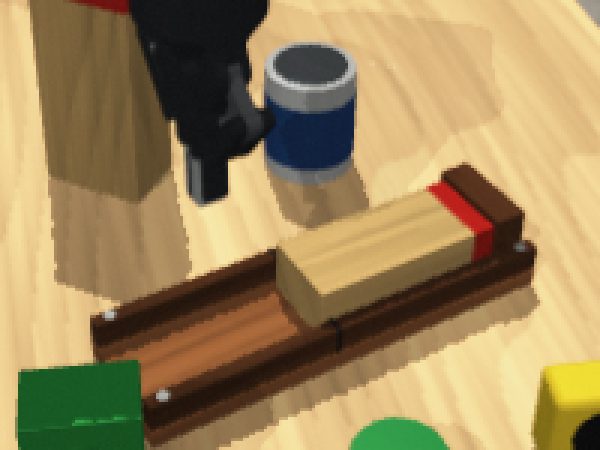

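The block lies flat, red end at jig x ≈ 120 mm against the stop, and the gripper is clear. I hand it in.

```bash
python3 -c "
from plant import job; print(job.job_done())"
```

```text
the job is handed in; nothing more can be done
None
```

The block now lies flat in the channel with its red end against the stop, and I handed the job in at about 7.7 s. With the gripper shut, I tipped it by pushing high up towards the stop. I then came down behind its tail and slid it about 16 mm, until the tool halted and the force climbed to about 8 N.

**Last checks:**
- **Position:** The red end measured at jig x ≈ 0.120 m and the tail at about -0.022 m. The block's top face was level to within about 0.3°.
- **Robot:** The gripper was clear of everything, with a contact force of about 1 N, which is sensor noise.
- **Bystanders:** The jar and tin were found within about 6 mm of their first fixes, which is close to the finder's 4 mm accuracy. The finder missed the tape in the last picture. It shows there partly cropped, in the same place as in the earlier crops, and nothing went near it.

The first move call was refused because the rows did not list every key. The arm did not move, and the later calls used full rows.

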